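# Pack the flux tub and swing the case shut

## Task

Stand the small flux tub upright in the open case and let go of it. Then push the case's lid only just past upright so that it swings down by its own weight, without following or forcing it on the way, and finally press its free edge down gently until the catch snaps over it and the lid stays fully home. Never push on the lid with more than 25 N, and leave the other things on the desk where they are.

Things in the scene. Friction and masses are not known exactly. Their poses are not given: they have to be found in the camera images.
- flux_tub: the thing to put away: small round lidded tub, 49 mm across, 48 mm tall, about 0.07 kg, loose, standing upright on the desk to the right of the case. Origin at the centre of its underside, z up.
- case: plain grey open case fixed on the thin (2.6 mm) black desk mat, 170 mm (its x) by 150 mm (its y), walls 5 mm thick, rim 66 mm above its underside. Origin at the centre of its underside. Its x axis points from the catch side (roughly the robot's right) to the hinge side (roughly the robot's left). A steel catch stands out 17 mm at the middle of the catch side, up to 90 mm high.
- case_floor (a point): centre of the case's inner floor, 5 mm above the case's underside; axes as the case. The inside is 160 mm (x) by 140 mm (y), 61 mm deep; a 90 mm wide black strip stands just inside the catch-side wall, its top 17 mm above the rim.
- lid_panel: the grey lid, a plate 170 mm long, 150 wide, 7 thick, about 0.25 kg. Origin: middle of the hinge axis, 90.5 mm to +x of the case's centre, 72 mm above the case's underside; the axis runs along the case's y. The plate reaches from 2.5 to 172.5 mm along the lid's -x; its outer face is 7 mm to its +z and faces away from the case while it is open. Bears at most 25 N.
- lid_edge (a point): middle of the lid's free edge, on the outer face. A 40 mm steel tongue sticks out 14 mm beyond it. Press 15 to 30 mm inboard of it. The strip pushes back with 2 to 6 N, the catch's ramp with up to 10 N more over 2 mm; that eases, and 2 to 4 mm deeper, at a hard stop, the catch hooks over. The stop, 6 to 14 mm below rest, differs from start to start and is not measured: feel for it.
- lid_angle (a joint): angle of the lid, rad: 0 about shut, 1.57 upright, 1.95 leaning back on its stop (as it starts). The hinge is a little stiff: within 0.15 of upright it may stay put, beyond that it falls in 1 to 3 s and rests ajar at about 0.067 on a sprung strip inside the catch-side wall. Held by the catch it stays at -0.03 to 0.035; let go before it has caught, it rises to 0.067 again.
- solder_spool: bystander: spool of solder, 69x59x33 mm; origin under its centre.
- eraser: bystander: block eraser, 34x44x12 mm; origin under its centre.
- marker: bystander: marker pen lying down, 136x38x18 mm; origin under its centre.
- screw_tin: bystander: flat round screw tin, 64 mm across, 24 mm tall (flatter and wider than the flux tub); origin under its centre.
- needle_pliers: bystander: needle-nose pliers lying flat, 101x129x12 mm; origin under its centre.
Mind the look-alikes: they are no part of the job. Leave any purple look-alike of the flux_tub alone.

How it is judged:
By the outcome, as a careful person would: the job done as asked, in the order asked, and still so for the second after the job is handed in, with the robot touching nothing.
It also fails if it takes over 72 s, if anything falls off the work surface, if the arm or the gripper's body presses on something with over 40 N, if the wrist force passes 120 N, or if a joint passes its speed limit or range.

## Robot

A 6-joint arm with a two-finger parallel gripper is mounted at the origin on a cart in front of the work surface, level with it; the furniture and walls round the work are solid. World frame = base frame: x ahead of the robot, y to its left, z up, the work surface at z = 0. Lengths are in m, angles in rad, forces in N, time in s.
With the tool pointing down it reaches from about 0.35 to 1 m from the base axis. Payload 7.1 kg.
Tool frame: the origin (TCP) lies between the finger pads; the fingertips stand 22 mm ahead of it and the grasp point (between the pads) lies 3 mm ahead of it; x points along the fingers, y is the direction in which the jaws open and shut, and the axes are right-handed (so a half turn about x gives the same grasp; the last joint's range is limited). The gripper opens to 85 mm and grips with 20 to 120 N. Pads are 22 mm wide; open, the fingers measure 114 mm over their backs; the gripper's body (76 mm by 85 mm) begins 54 mm behind the grasp point. The pads swing forward as they close: fully open they stand 13 mm farther back than shut.
Start: joints at [1.098, 0.423, 1.63, -0, 1.089, -0.019], TCP at [0.274, 0.562, 0.253] pointing down, gripper open.
Joint ranges: [-3, 3], [-0.9, 2.11], [0.09, 2.58], [-1.31, 4.45], [0.11, 2.69], [-2.54, 2.54]. Speed limits (rad/s): [2.39, 2.39, 3.01, 3.14, 3.14, 3.14].

## Interface

Orientations are given as a rotation vector (axis times angle).
In Python, from rig import manip gives the robot as it stands. The module is installed in compiled form; this text tells all that it offers. Calls block until the motion is done:
- manip.move_to(position, orientation): joint-space move of the TCP to a pose.
- manip.servo_line(position, orientation=None, rate=0.15): straight line of the TCP; orientation=None keeps the orientation; rate is the mean speed in m/s.
- manip.set_joints(angles): joint-space move.
- manip.command_gripper(opening, f_grip=None): finger opening in m; f_grip is the grip in N (None keeps the last); returns when the fingers have stopped.
- manip.hold(seconds).
- manip.solve_ik(position, orientation): joint angles nearest the present ones, or None.
- manip.camera(name): name is "scene" or "top"; returns a dict with "image" (400x640x3 uint8, red, green, blue), "fx", "fy", "cx", "cy" (pixels), "k1" (the pictures are not rectified: a ray, as slopes to the right and down, at radius r is drawn at 1 + k1 r^2 times it, then the intrinsics apply), "cam_to_world" (4x4, takes a point from camera to world coordinates). Camera axes: x right, y down, z forward; pixel columns grow to the right and rows downward; lengths in m; the calibration is good to about 2 mm. A picture is of the moment at which its call begins. There is no depth.
A pose or a line that the arm cannot do raises manip.IKError and nothing moves.
- manip.sign_off(): hands the job in, once; it reports no verdict.
Readings, each from a call of its own:
- manip.get_time(): time.
- manip.get_joint_positions(): joint angles.
- manip.get_joint_vel(): joint speeds.
- manip.get_tau(): joint torques, N m.
- manip.get_position(): TCP position.
- manip.get_ee_rot(): TCP orientation.
- manip.get_contact_force(): force on the tool from outside, world axes, zero at the start.
- manip.get_torque(): the same for the moment, N m.
- manip.get_width(): finger opening in m.
Only numpy, scipy, OpenCV 4.12 (cv2) and the standard library are available. Lean on these libraries where they do the work, as an engineer would, in place of code of your own. Each camera call takes 0.05 s, during which the arm holds its last target. There are 200 camera calls.

## Working session

There is one attempt and no reset: what is moved stays moved. The work goes in short steps, each a Python script; the robot and the scene stay as the last script left them, time stands still between calls to the robot, and variables do not carry over. Pictures are saved under pics/ and viewed, about 8 in all and at most 12, crops included, and the job is handed in when it is done.

```bash
mkdir -p pics; cat > h.py <<'E'
from rig import manip
import numpy as np, cv2, json
def snap(n,f=None):
    c=manip.camera(n)
    if f: cv2.imwrite(f,c["image"][:,:,::-1])
    return c
def ray(c,u,v):
    K=np.array([[c["fx"],0,c["cx"]],[0,c["fy"],c["cy"]],[0,0,1]])
    p=cv2.undistortPoints(np.array([[[u,v]]],float),K,np.array([c["k1"],0,0,0,0.]))[0,0]
    T=np.array(c["cam_to_world"]);return T[:3,3],T[:3,:3]@np.array([p[0],p[1],1])
def onz(c,u,v,z):
    o,d=ray(c,u,v);return o+d*(z-o[2])/d[2]
def proj(c,P):
    T=np.linalg.inv(np.array(c["cam_to_world"]));p=T[:3,:3]@np.array(P)+T[:3,3]
    x,y=p[:2]/p[2];s=1+c["k1"]*(x*x+y*y);return c["fx"]*x*s+c["cx"],c["fy"]*y*s+c["cy"]
E
python3 - <<'E'
from h import *
for n in("scene","top"):
    c=snap(n,f"pics/{n}0.png");print(n,c["fx"],c["k1"],np.round(c["cam_to_world"],3).tolist())
print(manip.get_time(),manip.get_ee_rot())
E
```

```text
scene 468.55492603812166 -0.10019543696810597 [[-0.172, -0.401, 0.9, -0.79], [-0.985, 0.076, -0.154, 0.198], [-0.007, -0.913, -0.408, 0.639], [0.0, 0.0, 0.0, 1.0]]
top 464.7084235914332 -0.07941332185819631 [[0.013, -0.996, 0.085, 0.374], [-1.0, -0.012, 0.007, -0.046], [-0.006, -0.085, -0.996, 1.431], [0.0, 0.0, 0.0, 1.0]]
0.1 [ 0.3547601   1.54169121 -0.35699347]
```

View pics/scene0.png

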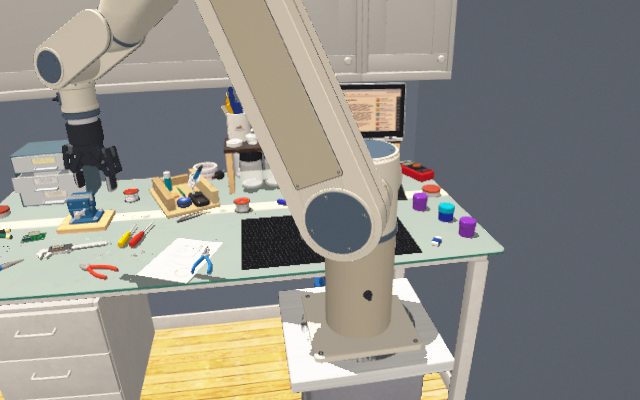

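View pics/top0.png

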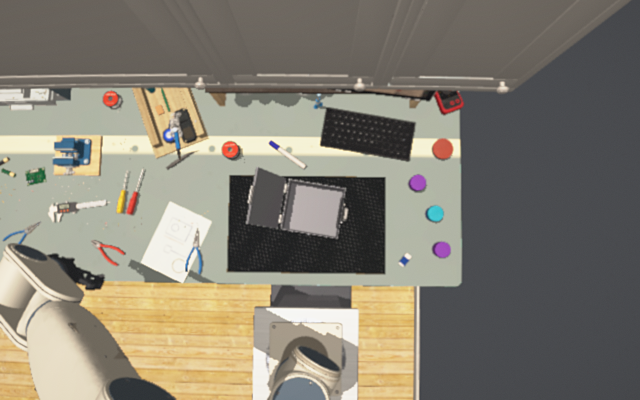

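The scene view has the case hidden by the arm. In the top view the cyan flux tub is at about (435,214), with purple look-alikes at (418,183) and (442,250). The case is around (315,208), with its lid leaning left at about (265,200) and the catch at about (346,214).

```bash
python3 - <<'E'
from h import *
c=snap("top");im=c["image"];hsv=cv2.cvtColor(im,cv2.COLOR_RGB2HSV)
m=cv2.inRange(hsv,(80,120,60),(100,255,255));n,l,s,ce=cv2.connectedComponentsWithStats(m)
for i in range(1,n):
    if s[i,4]>40: print(s[i],ce[i],onz(c,*ce[i],.048))
s=snap("scene");hsv=cv2.cvtColor(s["image"],cv2.COLOR_RGB2HSV)
m=cv2.inRange(hsv,(80,120,60),(100,255,255));n,l,st,ce=cv2.connectedComponentsWithStats(m)
for i in range(1,n):
    if st[i,4]>40: print('sc',st[i],ce[i],onz(s,*ce[i],.048))
cv2.imwrite("pics/case0.png",cv2.resize(im[155:255,235:365,::-1],None,fx=6,fy=6,interpolation=cv2.INTER_CUBIC))
E
```

```text
[427 206  16  15 201] [434.55721393 213.27860697] [ 0.43898279 -0.38032916  0.048     ]
sc [165 178   7  13  55] [167.89090909 183.47272727] [0.79060951 0.49269859 0.048     ]
sc [439 203  16  11 144] [446.10416667 207.72222222] [ 0.41854588 -0.37505305  0.048     ]
sc [  0 290 123  11 134] [ 61.58208955 294.47014925] [0.13666125 0.64371473 0.048     ]
```

View pics/case0.png

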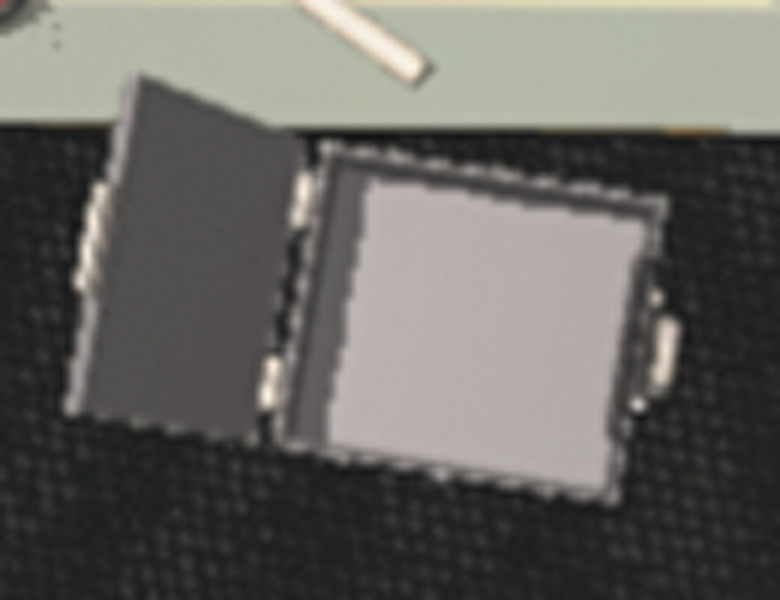

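The crop (6x, origin at 235,155) shows the case's outer rim corners at about (322,143), (667,198), (615,503) and (280,448). The catch is at (668,350), and the lid leans left with its tongue at (90,235).

```bash
cat >> h.py <<'E'
from scipy.spatial.transform import Rotation as Ro
def rv(yaw):  # tool down, jaw axis y at world yaw
    y=np.array([np.cos(yaw),np.sin(yaw),0]);x=np.array([0,0,-1.]);return Ro.from_matrix(np.c_[x,y,np.cross(x,y)]).as_rotvec()
E
python3 - <<'E'
from h import *
c=snap("top")
P=np.array([onz(c,235+(x+.5)/6-.5,155+(y+.5)/6-.5,.0686) for x,y in [(322,143),(667,198),(615,503),(280,448)]])
print(P.round(4)); print([np.linalg.norm(P[i]-P[(i+1)%4]).round(4) for i in range(4)])
ex=(P[0]+P[3]-P[1]-P[2]);ey=(P[3]-P[0]+P[2]-P[1])
print("center",P.mean(0),"yaw x",np.arctan2(ex[1],ex[0]),"y",np.arctan2(ey[1],ey[0]))
R=Ro.from_rotvec(manip.get_ee_rot()).as_matrix();print(R.round(2), manip.get_contact_force(),manip.get_width())
for yaw in(np.pi/2,-np.pi/2):
    print(yaw,manip.solve_ik([.439,-.380,.20],rv(yaw)))
E
```

```text
[[ 0.5357  0.0568  0.0686]
 [ 0.5106 -0.1132  0.0686]
 [ 0.3612 -0.0891  0.0686]
 [ 0.3857  0.0745  0.0686]]
[np.float64(0.1718), np.float64(0.1514), np.float64(0.1655), np.float64(0.1511)]
center [ 0.44830385 -0.01775477  0.0686    ] yaw x 1.4230710320722841 y 3.003020511204814
[[-0.    0.44  0.9 ]
 [-0.    0.9  -0.44]
 [-1.   -0.   -0.  ]] [-0.18714139 -0.16318252  0.40530186] 0.08564804528415643
1.5707963267948966 [-0.73398005  0.42536786  1.76973066  0.          0.94649413 -2.30477637]
-1.5707963267948966 [-7.33980048e-01  4.25367865e-01  1.76973066e+00 -4.44089210e-16
  9.46494129e-01  8.36816279e-01]
```

```bash
python3 - <<'E'
from h import *
o=rv(-np.pi/2)
manip.move_to([.274,.562,.40],manip.get_ee_rot())
manip.move_to([.439,-.380,.36],o)
print(manip.get_time())
snap("scene","pics/s1.png")
c=snap("top")
manip.servo_line([.439,-.380,.036],rate=.2)
print(manip.get_time(),manip.get_contact_force())
manip.command_gripper(.02,30)
print(manip.get_time(),manip.get_width(),manip.get_position())
manip.servo_line([.439,-.380,.22],rate=.2)
print(manip.get_time(),manip.get_width())
snap("scene","pics/s2.png")
a=cv2.imread("pics/s1.png")[130:290,200:500];b=cv2.imread("pics/s2.png")[130:290,200:500]
cv2.imwrite("pics/s12.png",cv2.resize(np.vstack([a,b]),None,fx=1.85,fy=1.85))
E
```

```text
4.2333
6.1 [ 0.14980613 -0.5561775  -0.63645332]
6.5333 0.04868331847711315 [ 0.43931649 -0.38031097  0.03676675]
7.6 0.04851070900452057
```

View pics/s12.png

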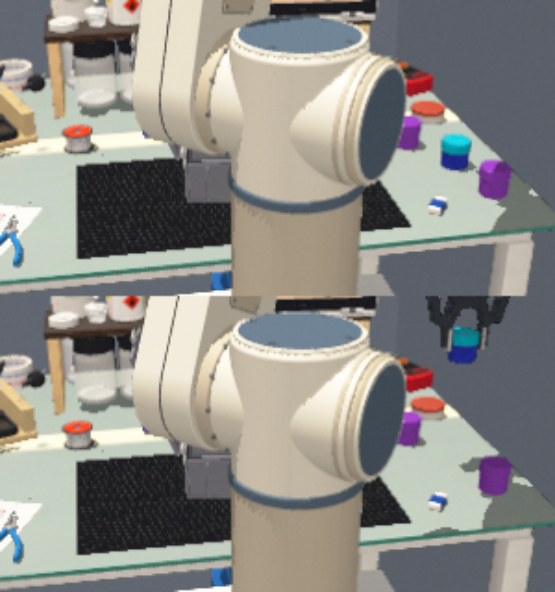

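The tub is held between the fingers, and the look-alikes haven't moved. Next it goes into the case.

```bash
python3 - <<'E'
from h import *
yx=1.428;o=rv(yx-np.pi);C=[.4485,-.018]
manip.move_to(C+[.30],o)
manip.servo_line(C+[.060],rate=.18)
f0=np.array(manip.get_contact_force());print(manip.get_time(),f0)
for z in np.arange(.055,.0405,-.0015):
    manip.servo_line(C+[z],rate=.03)
    f=np.array(manip.get_contact_force())-f0
    if f[2]>2.5: break
print(z,f,manip.get_position(),manip.get_time())
manip.command_gripper(.064)
manip.servo_line(C+[.30],rate=.2)
print(manip.get_time(),manip.get_width())
manip.command_gripper(0,20) if 0 else None
E
```

```text
10.5167 [ 0.43107237 -0.65099385 -1.22770589]
0.04299999999999999 [-2.75264705  0.14910635 16.60553048] [ 0.44861022 -0.01800147  0.04388576] 12.8333
14.5667 0.06391733158769973
```

```bash
cat >> h.py <<'E'
yx=1.428;C=np.array([.4485,-.018]);ex=np.array([np.cos(yx),np.sin(yx)]);ey=np.array([-ex[1],ex[0]])
oy=rv(yx+np.pi/2-np.pi)
def W(xh,yc,z): return list(C+(.0905+xh)*ex+yc*ey)+[z]   # xh: case x from hinge
E
python3 - <<'E'
from h import *
p=W(.14,.045,.30);print(p)
manip.move_to(p,oy)
manip.command_gripper(0,20)
manip.servo_line(W(.14,.045,.222),rate=.15)
print(manip.get_time(),manip.get_width(),manip.get_contact_force())
c=snap("top");cv2.imwrite("pics/t2.png",cv2.resize(c["image"][150:260,220:380,::-1],None,fx=4.5,fy=4.5,interpolation=cv2.INTER_CUBIC))
E
```

```text
[np.float64(0.43676082208316147), np.float64(0.21655797087678946), 0.3]
16.8583 0.00028302032592498084 [-0.61718957 -0.15069956  0.18655948]
```

View pics/t2.png

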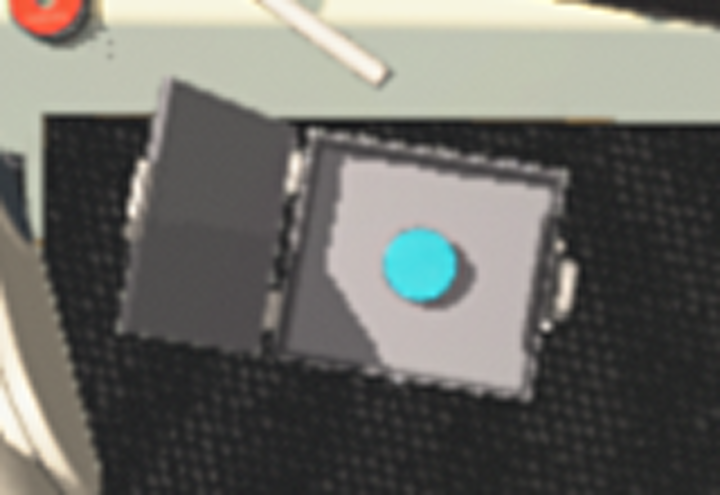

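The tub stands upright near the middle of the case floor, at crop pixel (420,265). The lid is still leaning back. Now the lid push.

```bash
python3 - <<'E'
from h import *
f0=np.array(manip.get_contact_force())
def F(): return -(np.array(manip.get_contact_force())-f0)[:2]@ex
def lid():  # gray of lid/case region
    im=manip.camera("top")["image"][150:260,235:365];return cv2.cvtColor(im,cv2.COLOR_RGB2GRAY).astype(int)
for xh in np.arange(.12,.019,-.01):
    manip.servo_line(W(xh,.045,.222),rate=.06)
    if abs(F())>10: print("force",xh,F());break
else:
  for xh in np.arange(.018,-.03,-.002):
    manip.servo_line(W(xh,.045,.222),rate=.03)
    a=lid();manip.hold(.15);b=lid()
    d=(abs(a-b)>25).sum();print(round(xh,3),round(F(),2),d)
    if d>25: break
  p=W(xh+.05,.045,.222);manip.servo_line(p,rate=.2)
print(manip.get_time())
snap("top","pics/t3.png")
E
```

```text
0.018 -0.35 13
0.016 -0.03 8
0.014 -0.36 10
0.012 -0.17 12
0.01 -0.26 10
0.008 -0.37 10
0.006 -1.05 9
0.004 -0.14 24
0.002 -0.5 105
25.4583
```

```bash
python3 - <<'E'
from h import *
manip.servo_line(W(.06,.045,.30),rate=.25)
manip.hold(.5)
print(manip.get_time())
a=cv2.imread("pics/t3.png")[150:260,220:380];b=snap("top")["image"][150:260,220:380,::-1]
cv2.imwrite("pics/t4.png",cv2.resize(np.vstack([a,b]),None,fx=2.7,fy=2.7,interpolation=cv2.INTER_CUBIC))
E
```

```text
26.475
```

View pics/t4.png

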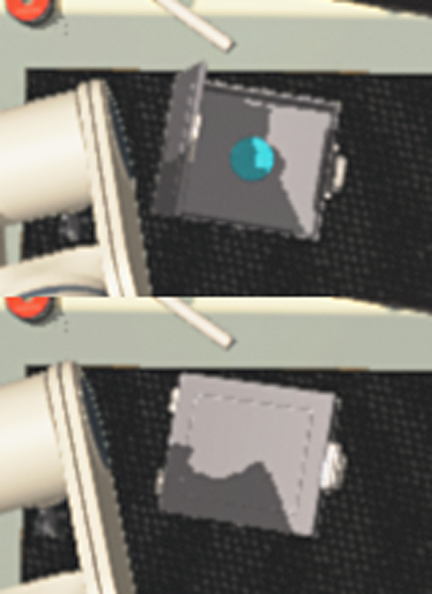

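The lid swung down freely and now rests shut-ish. The gripper had already backed off. Now the gentle press.

```bash
python3 - <<'E'
from h import *
manip.move_to(W(-.150,0,.20),oy)
manip.servo_line(W(-.150,0,.122),rate=.1)
manip.hold(.3)
f0=np.mean([manip.get_contact_force() for _ in range(5)],0);print(manip.get_time(),f0)
z=.122;log=[];prev=0
while z>.094:
    z-= .0004 if prev<2 else (.0003 if prev<12 else .00015)
    manip.servo_line(W(-.150,0,z),rate=.01)
    manip.hold(.03)
    prev=(np.array(manip.get_contact_force())-f0)[2];log.append((round(z*1e3,2),round(manip.get_position()[2]*1e3,2),round(prev,1)))
    if prev>18.5 or manip.get_time()>60: break
for l in log: 
    if l[2]>.8: print(*l,end=' | ')
print(manip.get_time())
E
```

```text
28.7 [-0.62034867  0.45239649  0.17693372]
114.0 114.07 1.7 | 113.6 113.62 1.5 | 113.2 113.18 2.2 | 112.9 112.89 2.2 | 112.6 112.6 1.8 | 112.2 112.2 1.3 | 111.8 111.78 1.9 | 111.4 111.41 2.0 | 111.0 110.99 1.2 | 110.6 110.6 1.6 | 110.2 110.21 2.1 | 109.9 109.89 2.9 | 109.6 109.61 1.9 | 109.2 109.38 5.6 | 108.9 109.19 7.1 | 108.6 108.98 8.6 | 108.3 108.75 10.0 | 108.0 108.55 12.5 | 107.85 108.45 12.9 | 107.7 108.33 12.8 | 107.55 108.09 8.8 | 107.25 107.45 6.4 | 106.95 107.04 5.0 | 106.65 106.66 4.3 | 106.35 106.35 4.0 | 106.05 106.04 4.1 | 105.75 105.72 3.9 | 105.45 105.42 2.7 | 105.15 105.11 2.7 | 104.85 104.81 2.9 | 104.55 104.52 1.8 | 104.15 104.18 3.8 | 103.85 103.86 4.9 | 103.55 103.68 6.1 | 103.25 103.64 10.0 | 102.95 103.63 14.6 | 102.8 103.59 16.9 | 102.65 103.57 20.1 | 44.85
```

```bash
python3 - <<'E'
from h import *
manip.hold(.3)
r=lambda:round(manip.get_contact_force()[2],1)
print(r())
for z in(.1036,.1045,.106,.108,.110):
    manip.servo_line(W(-.150,0,z),rate=.02);manip.hold(.15);print(z,r())
manip.servo_line(W(-.150,0,.20),rate=.15)
manip.hold(.5)
f0=manip.get_contact_force()[2]
manip.servo_line(W(-.150,0,.110),rate=.12)
z=.110;manip.hold(.1);f0=r()
while z>.1025:
    z-=.0005;manip.servo_line(W(-.150,0,z),rate=.01);manip.hold(.03)
    if r()-f0>3: break
print("touch",z,r()-f0)
manip.servo_line(W(-.150,0,.20),rate=.15)
manip.move_to(W(.14,.045,.33),oy)
print(manip.get_time())
a=snap("top")["image"][100:280,220:480,::-1];cv2.imwrite("pics/t5.png",cv2.resize(a,None,fx=3,fy=3,interpolation=cv2.INTER_CUBIC))
E
```

```text
19.7
0.1036 7.9
0.1045 2.4
0.106 0.7
0.108 0.5
0.11 -0.8
touch 0.104 4.1
54.8083
```

View pics/t5.png

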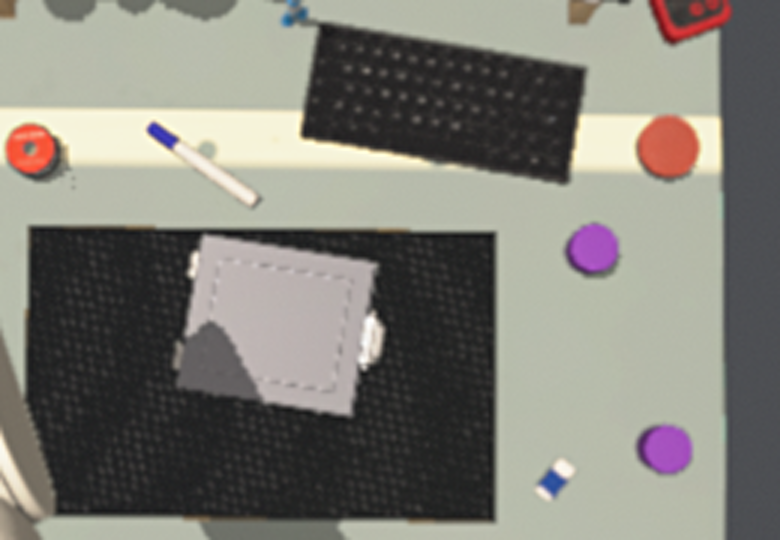

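The lid is home under the catch at (370,340). The re-touch found it at the latched height, about 10 mm below where it rested ajar. Everything else is where it was, so I'm handing in.

```bash
python3 -c "
from rig import manip
manip.sign_off()"
```

```text
the job is handed in; nothing more can be done
```

The job is done and handed in, at about 55 s on the robot's clock against the 72 s limit.

- **Tub:** I stood the cyan flux tub upright near the middle of the case floor and let go. The top picture confirmed it. Setting it down pressed the floor with about 17 N, more than I intended.
- **Lid swing:** I nudged the lid in 2 mm steps until it moved on its own, then backed the gripper off. It fell freely; the readings at each step stayed around 1 N.
- **Press:** Pressing 22 mm inboard of the free edge, force peaked at about 13 N on the catch's ramp and eased to 2–4 N. It then rose to 20 N at the hard stop, about 10 mm below rest; the limit was 25 N.
- **Last checks:** On retracting, the lid did not follow the fingers. A light re-touch of about 4 N found it still at the latched height. The final top picture shows it shut under the catch. The spool, marker, eraser, tin and purple look-alikes look unmoved by eye. The pliers were outside the final crop, and the arm did not work near them. The scene camera could not confirm the lid, because the arm hid the case. No check failed or disagreed.

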